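# Clamp a chair pattern in its jig and switch on the extraction

## Robot

A 6-joint arm with a two-finger parallel gripper is mounted at the origin on the work surface. World frame = base frame: x ahead of the robot, y to its left, z up, the work surface at z = 0. Lengths are in mm, angles in rad, forces in N, time in s.
With the tool pointing down it reaches from about 400 to 925 mm from the base axis. Payload 12.5 kg.
Tool frame: the origin (TCP) lies between the finger pads; the fingertips stand 11 mm ahead of it and the grasp point (between the pads) lies 8 mm behind it (env.tip_extent is the distance from the TCP to the fingertips, in mm); x points along the fingers, z is the direction in which the jaws open and shut, and the axes are right-handed (so a half turn about x gives the same grasp; the last joint's range is limited). The gripper opens to 95 mm and grips with 3 to 60 N. Pads are 20 mm wide; open, the fingers measure 119 mm over their backs; the gripper's body (75 mm by 180 mm) begins 59 mm behind the grasp point.
Start: joints at [-1.242, 0.491, 1.559, -0, 1.092, -0.106], TCP at [263.293, -566.856, 197.561] pointing down, gripper open.
Joint ranges: [-3.1, 3.1], [-0.84, 2.19], [0.05, 2.79], [-1.13, 4.28], [0.06, 2.93], [-2.69, 2.69]. Speed limits (rad/s): [2.22, 2.22, 2.79, 3.14, 3.14, 3.14].

## Interface

Orientations are given as [roll, pitch, yaw] about the fixed x, y, z axes, in that order (R = Rz(yaw) Ry(pitch) Rx(roll)).
In Python, from cell import status, imaging, env gives the robot as it stands. The module is installed in compiled form; this text tells all that it offers.
- The arm moves only by the tool apply_moves, never from a script. Its argument "increments" is a list of rows, each a list of 5 numbers: the closure, from 0 (fully open) to 1 (shut), then the shift along the tool's x, y, z in mm, then the turn about the tool's x in degrees. A call has 1 to 10 rows; each row shifts and turns the commanded pose from where the row before left it, along the tool's axes as they then stand; what a row does not reach is not made up. A row lasts 1/10 s, in which the tool goes at most 50 mm and 8.59 degrees, less where a joint would pass 70% of its speed; a pose out of reach is approached as far as the arm can. A call with a gripper value outside its range is refused whole. The fingers move at their own pace and stop on an object; the grip force is fixed at half the most. Time passes only in rows, so rows that do not move let the fingers close. It gives the time, the measured TCP pose, the force and the opening at its end, in the units of the state.
- status.state(): the state, without advancing time (a new reading comes with each control period).
- imaging.read_camera(name): name is "scene" or "side" or "wrist"; returns a dict with "pixels" (480x640x3 uint8, red, green, blue), "fovy" (degrees; the focal length in pixels is half the picture's height over the tangent of half this angle, whatever the lens; pixels are square), "cx", "cy" (the principal point, pixels), "distortion" ([k1, k2, p1, p2, k3] as OpenCV has them; the pictures are not rectified), "R" (3x3) and "t" (3): a world point X has camera coordinates R X + t. Camera axes: x right, y down, z forward; pixel columns grow to the right and rows downward; lengths in mm; the calibration is good to about 2 mm. A picture is of the moment at which its call begins. There is no depth.
- env.job_done(): hands the job in, once; it reports no verdict.
The state is a dict: "t": time; "joints": joint angles; "qvel": joint speeds; "tau": joint torques, N m; "eef_pos": TCP position; "tcp_rot": TCP orientation; "ft_force": force on the tool from outside, world axes, zero at the start; "moment": the same for the moment, N m; "opening": opening from 0.0 (shut) to 1.0 (fully open).
Only numpy, scipy, OpenCV 4.12 (cv2) and the standard library are available. Lean on these libraries where they do the work, as an engineer would, in place of code of your own. Each camera call takes 0.05 s, during which the arm holds its last target. There are 200 camera calls.

## Task

With closed fingers, press the raised hold-down arm at the wide round end of the plywood chair pattern all the way down, and only then the one at its narrow tail, also all the way down. When both are down, push the ribbed end of the rocker on the grey switch box fully down to start the dust extraction. Only press: grasp or lift nothing, leave the mushroom-shaped stop button alone, and leave the pattern and the things standing about where they are.

Things in the scene. Friction and masses are not known exactly. Their poses are not given: they have to be found in the camera images.
- jig: Fixed grey laminated board 280 x 200 x 18 mm on the bench, at any yaw, left or right of the switch box. Origin at the centre of its underside (z = 0), x along its length, z up. Two steel hold-down arms are hinged in brackets (55 mm high) along its +y edge and reach towards -y over the pattern: wide_arm at board x = -85 mm, tail_arm at x = +85 mm. Thin pins 12 mm high stand about the pattern.
- wide_arm (a joint): Angle (rad) of the hold-down arm at the pattern's wide round end: 0 = fully raised (28.6 degrees), 0.5 = fully down (level, at its stop); starts at 0 to 0.1. Hinge axis along the board's x, at board y = +70 mm, 45 mm above the bench. Stiff by friction (about 5 N at the paddle); stays where it is left.
- wide_arm_top (a point): Centre of the top of the round wooden paddle (42 mm across, 14 mm thick) at the free end of wide_arm; moves with it. Fully raised: board y = -19 mm, 101 mm above the bench; fully down: board y = -35 mm, 52 mm above the bench. A vertical press at board y = -30 mm stays on the paddle all the way.
- tail_arm (a joint): Angle (rad) of the hold-down arm at the pattern's narrow tail: 0 = fully raised, 0.5 = fully down (level, at its stop); starts at 0 to 0.1. Hinged and stiff like wide_arm; stays where it is left.
- tail_arm_top (a point): Centre of the top of the like paddle at the free end of tail_arm: same size, same board y and heights as wide_arm_top; moves with the arm.
- pattern: Loose flat plywood pattern of a curved chair arm, 250 mm long, 12 mm thick, lying on the jig's board (underside 18 mm above the bench): a round end 80 mm across towards the board's -x, narrowing to a tail 26 mm wide towards +x. Origin on its underside near the middle; axes as the board's. Only pressed on by the arms; not to be shifted or lifted.
- switch_box: Fixed grey box, 130 x 90 mm, on a plywood plate 140 x 160 x 12 mm; origin at the centre of the plate's underside on the bench (z = 0), any yaw. The box stands on the plate's -y part (box y from -75 to +15 mm), its flat top 62 mm above the bench. On its top, the rocker (centre at x = -32 mm, y = -30 mm) and the mushroom stop button (x = +36 mm, y = -30 mm).
- rocker (a joint): Angle (rad) of the rocker switch, a black plate 42 mm (x) by 70 mm (y) by 10 mm that see-saws about a line along the box's x, 72 mm above the bench: 0 = off, ribbed end up (as at the start); 0.36 = on, ribbed end fully down. Friction of about 4 to 5 N at the rib; it stays where it is left.
- rocker_rib (a point): Top of the raised rib (36 x 7 mm, 5 mm high) across one end of the rocker, on the switch box's +y side of the rocker, 27 mm from its pivot line. 87 mm above the bench when off, 77 mm when fully on. It moves with the rocker.
- stop_button (a joint): Travel (m) of the mushroom stop button, 0 = out, 0.006 = pressed in. Sprung. Must not be pressed.
- stop_top (a point): Centre of the top of the grey mushroom stop button, 40 mm across, 92 mm above the bench.
- wedge: Loose wooden block 50 x 24 x 16 mm on the jig's board, between the arms on the -y side; origin centre of underside. Bystander.
- dowel: Loose wooden dowel stub standing on the jig's board between the hinge brackets, 18 mm across, 35 mm high; origin centre of underside. Bystander.
- chair_foot: Loose turned dark wooden chair foot, 36 mm across, 32 mm high, standing on the switch box's plate beside the box; origin centre of underside. Bystander.
- tape: Loose tape measure case, about 56 mm across, 30 mm high; origin centre of underside. Bystander.
- spool: Loose wooden spool standing, 52 mm across, 52 mm high; origin centre of underside. Bystander.
- glue: Loose white glue bottle, 64 mm across, 170 mm high, at the left; origin centre of underside. Bystander.
- mug: Loose white mug, 80 mm across, 90 mm high, at the right; origin centre of underside. Bystander.
Mind the look-alikes: they are no part of the job. What is shaped like the switch_box but green or yellow is not meant.

How it is judged:
By the outcome, as a careful person would: the job done as asked, in the order asked, and still so for the second after the job is handed in, with the robot touching nothing.
It also fails if it takes over 48 s, if anything falls off the work surface, if the arm or the gripper's body presses on something with over 40 N, if the wrist force passes 120 N, or if a joint passes its speed limit or range.

## Working session

There is one attempt and no reset: what is moved stays moved. The work goes in short steps, Python scripts to look and compute and a tool call to move; the robot and the scene stay as the last step left them, time stands still between calls to the robot, and variables do not carry over. Pictures are saved under pics/ and viewed, about 8 in all and at most 12, crops included, and the job is handed in when it is done.

Besides the shell and the picture viewer there is one more tool, called as name(argument=value, ...) on one line, values as JSON. apply_moves: Moves the arm, as the interface text tells. Its arguments: {"type":"object","properties":{"increments":{"type":"array"}},"required":["increments"]}

```bash
mkdir -p pics
cat > h.py <<'E'
import numpy as np, cv2, pickle
from cell import status, imaging, env
def snap(n,f):
    c=imaging.read_camera(n); pickle.dump(c,open(f'pics/{f}.pkl','wb')); cv2.imwrite(f'pics/{f}.png',c['pixels'][...,::-1]); return c
def load(f): return pickle.load(open(f'pics/{f}.pkl','rb'))
def K(c):
    f=240/np.tan(np.radians(c['fovy'])/2); return np.array([[f,0,c['cx']],[0,f,c['cy']],[0,0,1.]])
def ray(c,uv):
    n=cv2.undistortPoints(np.array([[uv]],float),K(c),np.array(c['distortion'],float)).ravel()
    R=np.array(c['R']);t=np.array(c['t']); return -R.T@t, R.T@np.array([n[0],n[1],1])
def atz(c,uv,z):
    o,d=ray(c,uv); return o+d*(z-o[2])/d[2]
def proj(c,P):
    return cv2.projectPoints(np.array(P,float).reshape(-1,1,3),cv2.Rodrigues(np.array(c['R'],float))[0],np.array(c['t'],float),K(c),np.array(c['distortion'],float))[0].reshape(-1,2)
def crop(f,x,y,w,h,s,o): 
    im=cv2.imread(f'pics/{f}.png')[y:y+h,x:x+w]; cv2.imwrite(f'pics/{o}.png',cv2.resize(im,None,fx=s,fy=s,interpolation=cv2.INTER_CUBIC))
E
python3 - <<'E'
from h import *
for n in('scene','side'):
    c=snap(n,n+'0'); print(n,c['fovy'],-np.array(c['R']).T@c['t'])
print(status.state())
E
```

```text
scene 46.02749721737975 [1035.57710307 -602.49676942 1177.07200764]
side 50.20213056640676 [-46.59512085 559.23961456 845.95330649]
{'t': 0.1, 'joints': array([-1.24158719e+00,  4.91474363e-01,  1.55935881e+00,  7.77263054e-06,
        1.09173764e+00, -1.05590493e-01]), 'qvel': array([ 0.00065629, -0.00113404, -0.00201493,  0.00048823, -0.00015173,
       -0.0015374 ]), 'tau': array([ 1.88925369e-03, -6.13623548e+01, -2.58606201e+01,  6.93686306e-02,
        4.70290531e-02, -3.25233327e-05]), 'eef_pos': array([ 263.22192362, -566.61755028,  197.04591051]), 'tcp_rot': array([3.02895422, 1.56981814, 1.89295394]), 'ft_force': array([0.35933656, 0.17306702, 0.83659642]), 'moment': array([ 0.00765904,  0.00171818, -0.04353516]), 'opening': 1.0002424661461624}
```

View pics/scene0.png

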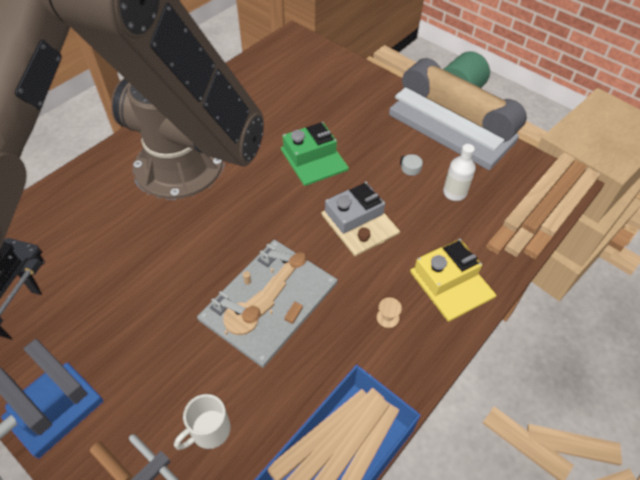

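View pics/side0.png

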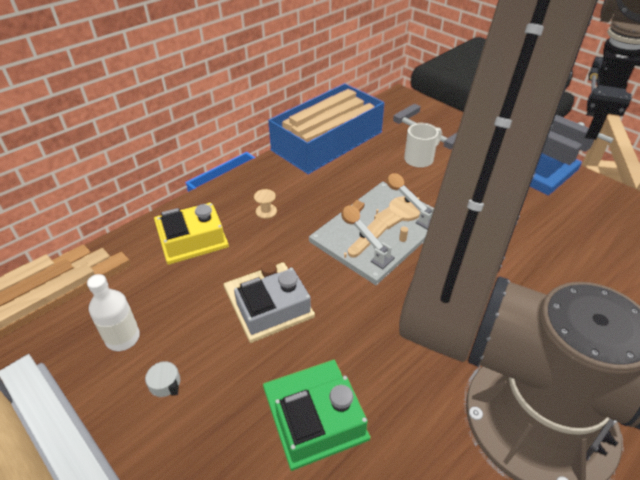

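The scene view shows three switch boxes: green at (312,145), grey at (355,207) and yellow at (450,268). The grey one fits the description. The jig is at about (268,300), with its wide round end at lower left (paddle at 251,314) and its tail at upper right (paddle at 298,260). I'll enlarge both to confirm.

Run:
```python
from h import *
crop('scene0',190,170,220,200,3.6,'c1')
crop('side0',215,165,230,180,3.4,'c2')
```

```text
(no output)
```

View pics/c1.png

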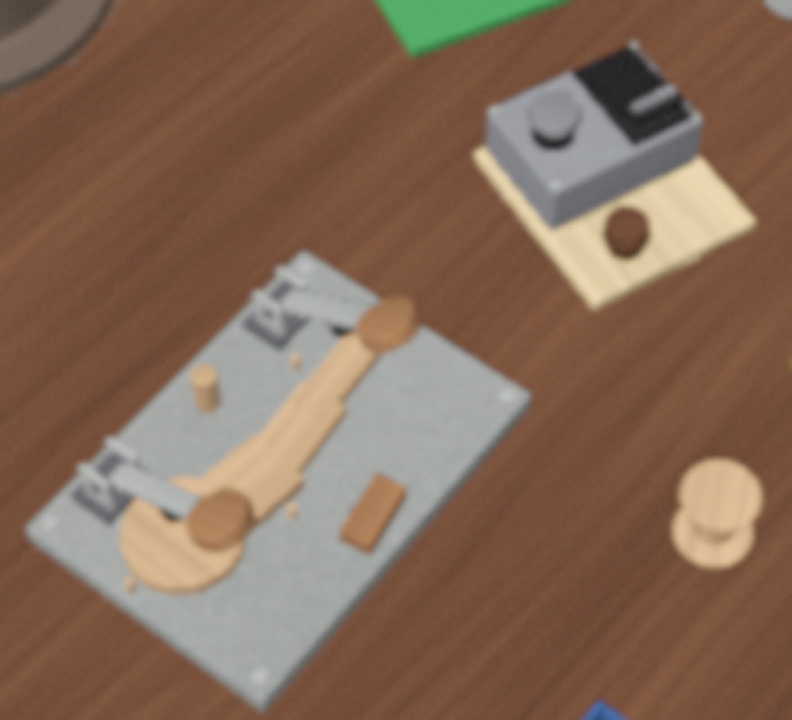

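View pics/c2.png

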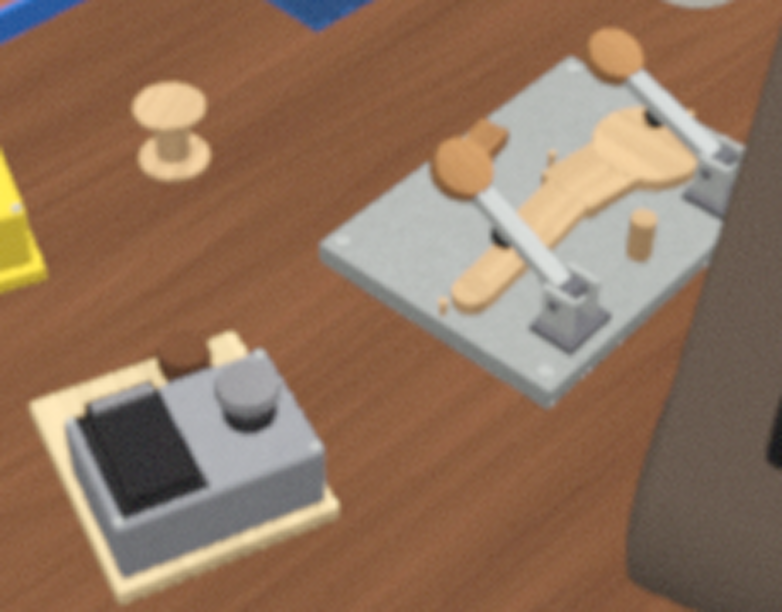

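Confirmed. The grey box has its ribbed rocker end on the chair-foot side: rib at c1 (655,98), with the stop button to its left. The jig's wide end is at lower left in the scene view. Next I fit both poses from the corners.

```bash
cat > fit.py <<'E'
from h import *
from scipy.optimize import least_squares
A=load('scene0');B=load('side0')
s=lambda u,v:(A,(190+u/3.6,170+v/3.6)); d=lambda u,v:(B,(215+u/3.4,165+v/3.4))
jig=[((-140,100,18),s(26,530)),((140,100,18),s(304,250)),((140,-100,18),s(530,393)),((-140,-100,18),s(262,695)),
     ((140,-100,18),d(320,243)),((140,100,18),d(550,388)),((-140,-100,18),d(572,58))]
box=[((70,80,12),s(593,303)),((-70,80,12),s(757,220)),((65,-75,62),s(488,112)),((65,15,62),s(553,192)),((-65,15,62),s(700,120)),
     ((-65,15,62),d(70,425)),((65,15,62),d(262,352)),((65,-75,62),d(325,450)),((-65,-75,62),d(115,520)),((-70,80,12),d(30,405)),((70,-80,12),d(338,508))]
def T(p,q):
    c,k=np.cos(p[2]),np.sin(p[2]); q=np.atleast_2d(q).astype(float)
    return np.c_[p[0]+c*q[:,0]-k*q[:,1],p[1]+k*q[:,0]+c*q[:,1],q[:,2]]
def fit(L):
    res=lambda p:np.concatenate([proj(cam,T(p,q))[0]-uv for q,(cam,uv) in L])
    m=np.mean([atz(cam,uv,q[2]) for q,(cam,uv) in L],0)
    return min((least_squares(res,[m[0],m[1],a],x_scale=[10,10,.1],loss='soft_l1') for a in np.arange(0,6.3,.8)),key=lambda r:r.cost),res
J,rj=fit(jig);X,rx=fit(box);J,X=J.x,X.x
E
python3 - <<'E'
from fit import *
print('jig',J,'\n',rj(J).reshape(-1,2).round(1).tolist());print('box',X,'\n',rx(X).reshape(-1,2).round(1).tolist())
for n,p,q in[('wide',J,(-85,-30,98)),('tail',J,(85,-30,98)),('rib',X,(-32,-3,87)),('stop',X,(36,-30,92))]:
    P=T(p,q)[0]; print(n,P.round(1),np.hypot(*P[:2]).round(),(proj(A,P)[0]-[190,170])*3.6,(proj(B,P)[0]-[215,165])*3.4)
from scipy.spatial.transform import Rotation as Ro
print(Ro.from_euler('xyz',status.state()['tcp_rot']).as_matrix().round(3))
E
```

```text
jig [ 504.9522261  -155.17358189    1.64061393] 
 [[-0.9, -1.2], [-0.8, -0.9], [0.0, -0.5], [-0.2, 1.7], [-0.7, -0.8], [-0.2, 0.3], [-1.2, -1.6]]
box [522.3310977  173.11030193   4.40266872] 
 [[0.0, -1.0], [-0.6, -0.7], [-1.1, -1.9], [-0.3, -0.6], [1.2, -1.0], [-2.8, -2.7], [0.6, -2.4], [0.5, -0.8], [-0.5, 2.5], [-0.3, -1.8], [0.4, -1.2]]
wide [ 540.8 -237.9   98. ] 591.0 [221.81564052 512.11689678] [608.68448728  39.43909621]
tail [528.9 -68.3  98. ] 533.0 [395.89413689 326.14358401] [451.84398006 158.49929747]
rib [529.2 204.5  87. ] 567.0 [655.03560477  95.05787017] [120.09182915 389.8139251 ]
stop [482.8 148.   92. ] 505.0 [553.76032785 103.1183104 ] [247.03615352 376.59636595]
[[-0.     0.907  0.421]
 [ 0.001  0.421 -0.907]
 [-1.     0.    -0.001]]
```

Both fits are good to about 2 px, and the predicted rib and paddle points match the pictures. I'll close the fingers and move above the wide paddle.

apply_moves(increments=[[1, 0, 30, -14, 0], [1, 0, 40, -18.5, 0], [1, 0, 40, -18.5, 0], [1, 0, 40, -18.5, 0], [1, 0, 40, -18.5, 0], [1, 0, 40, -18.5, 0], [1, 0, 40, -18.5, 0], [1, 0, 40, -18.5, 0], [1, 0, 40, -18.5, 0], [1, 0, 40, -19.6, 0]])

```text
t: 1.1
eef_pos: [541.4, -236.3, 197.3]
tcp_rot: [-2.316, 1.57, 2.831]
ft_force: [-0.6, -0.2, 0.5]
opening: 0.217
```

apply_moves(increments=[[1, 20, 0, 0, 0], [1, 10, 0, 0, 0], [1, 0, 0, 0, 0]])

```text
t: 1.4
eef_pos: [539.6, -237.7, 166.0]
tcp_rot: [-2.482, 1.568, 2.665]
ft_force: [0.1, 0.3, -0.6]
opening: 0.014
```

```bash
cat > where.py <<'E'
from fit import *
import sys
from scipy.spatial.transform import Rotation as Ro
s=status.state();R=Ro.from_euler('xyz',s['tcp_rot']).as_matrix();p=s['eef_pos'];tip=p+11*R[:,0]
print('t',s['t'],'tip',tip.round(1),'F',s['ft_force'].round(1),'open',s['opening'])
for n,P,q in[('wide',J,(-85,-30,98)),('tail',J,(85,-30,98)),('rib',X,(-32,-3,87))]:
    print(n,(R.T@(T(P,q)[0]-tip)).round(1))
if len(sys.argv)>1:
    n=sys.argv[1]; snap('scene','s'+n); snap('side','d'+n); 
    uv=proj(A,tip)[0].astype(int);x,y=np.clip(uv-[60,60],0,[500,340])
    crop('s'+n,x,y,130,130,4,'e1');u2=proj(B,tip)[0].astype(int);x2,y2=np.clip(u2-[60,60],0,[510,350]);crop('d'+n,x2,y2,130,130,4,'e2')
    cv2.imwrite(f'pics/v{n}.png',cv2.resize(np.hstack([cv2.imread('pics/e1.png'),cv2.imread('pics/e2.png')]),(800,400)))
E
python3 where.py 1
```

```text
t 1.4 tip [ 539.6 -237.7  155. ] F [ 0.1  0.3 -0.6] open 0.014463328322874665
wide [57.   1.2  0.8]
tail [  57.3   61.8 -158. ]
rib [  68.7  177.  -405.3]
```

View pics/v1.png

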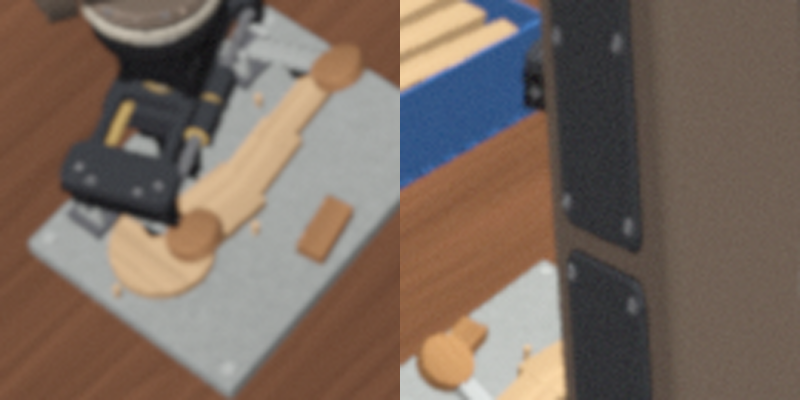

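The fingertips are within about 1 mm of the aim point over the wide paddle. Now I press down.

apply_moves(increments=[[1, 20, 1.2, 0.8, 0], [1, 15, 0, 0, 0], [1, 8, 0, 0, 0], [1, 8, 0, 0, 0], [1, 8, 0, 0, 0], [1, 8, 0, 0, 0], [1, 8, 0, 0, 0], [1, 8, 0, 0, 0], [1, 6, 0, 0, 0], [1, 4, 0, 0, 0]])

```text
t: 2.5
eef_pos: [543.0, -238.4, 74.6]
tcp_rot: [0.733, 1.568, -0.403]
ft_force: [0.4, -0.4, 4.2]
opening: 0.004
```

apply_moves(increments=[[1, 3, 0, 0, 0], [1, 3, 0, 0, 0], [1, 2, 0, 0, 0], [1, 0, 0, 0, 0]])

```text
t: 2.9
eef_pos: [541.9, -238.1, 66.3]
tcp_rot: [-2.062, 1.571, 3.085]
ft_force: [1.6, -0.6, 2.7]
opening: 0.008
```

apply_moves(increments=[[1, 1.5, 0, 0, 0], [1, 1.5, 0, 0, 0], [1, 0, 0, 0, 0]])

```text
t: 3.2
eef_pos: [541.9, -238.1, 63.4]
tcp_rot: [-1.65, 1.571, -2.786]
ft_force: [1.9, -0.1, 3.6]
opening: 0.003
```

apply_moves(increments=[[1, 1, 0, 0, 0], [1, 0, 0, 0, 0]])

```text
t: 3.4
eef_pos: [541.9, -238.1, 62.5]
tcp_rot: [-0.188, 1.571, -1.324]
ft_force: [1.6, -0.1, 4.0]
opening: 0.006
```

apply_moves(increments=[[1, 1, 0, 0, 0], [1, 0, 0, 0, 0]])

```text
t: 3.6
eef_pos: [541.9, -238.1, 61.5]
tcp_rot: [-0.308, 1.571, -1.444]
ft_force: [1.8, 0.1, 3.7]
opening: 0.007
```

apply_moves(increments=[[1, 1, 0, 0, 0], [1, 0, 0, 0, 0]])

```text
t: 3.8
eef_pos: [541.9, -238.1, 60.4]
tcp_rot: [-0.49, 1.571, -1.626]
ft_force: [1.8, -0.5, 3.4]
opening: 0.003
```

apply_moves(increments=[[1, 1, 0, 0, 0], [1, 0, 0, 0, 0]])

```text
t: 4.0
eef_pos: [541.9, -238.1, 59.4]
tcp_rot: [-0.869, 1.571, -2.005]
ft_force: [1.5, 0.1, 3.8]
opening: 0.004
```

apply_moves(increments=[[1, 1, 0, 0, 0], [1, 0, 0, 0, 0]])

```text
t: 4.2
eef_pos: [541.9, -238.1, 58.4]
tcp_rot: [-1.465, 1.571, -2.601]
ft_force: [1.3, 0.1, 3.0]
opening: 0.005
```

```bash
python3 where.py 2; python3 -c "
from h import *
c=snap('wrist','w2')"
```

```text
t 4.2 tip [ 541.9 -238.1   47.4] F [1.3 0.1 3. ] open 0.004973251005592031
wide [-50.6  -0.9  -0.7]
tail [ -50.6   59.8 -159.5]
rib [ -39.6  174.9 -406.7]
```

View pics/w2.png

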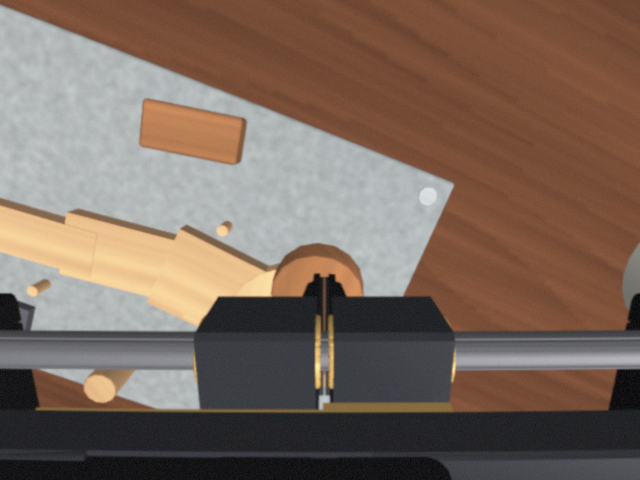

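The wrist view shows the fingertips on the wide paddle at (323,278), with the wedge, dowel and pins undisturbed. The force is still at friction level, so I press on until it rises.

apply_moves(increments=[[1, 1, 0, 0, 0], [1, 0, 0, 0, 0]])

```text
t: 4.55
eef_pos: [542.0, -238.1, 57.5]
tcp_rot: [0.486, 1.571, -0.65]
ft_force: [1.3, -0.1, 4.2]
opening: 0.005
```

apply_moves(increments=[[1, 1, 0, 0, 0], [1, 0, 0, 0, 0]])

```text
t: 4.75
eef_pos: [541.9, -238.1, 56.4]
tcp_rot: [-1.051, 1.571, -2.187]
ft_force: [1.8, -0.4, 3.6]
opening: 0.007
```

```bash
python3 -c "
from h import *
print(env.tip_extent); s=status.state(); print(s['eef_pos'],s['ft_force'],s['moment'])"
```

```text
11.0
[ 541.92204351 -238.09198414   56.44103463] [ 1.75244346 -0.41204727  3.55958593] [ 0.0997375  -0.49441022  0.0261899 ]
```

Run:
```python
from fit import *
c=snap('wrist','w3'); im=c['pixels'][...,::-1].copy()
a=np.linspace(0,6.28,60)
from scipy.spatial.transform import Rotation as Ro
s=status.state();R=Ro.from_euler('xyz',s['tcp_rot']).as_matrix();tip=s['eef_pos']+11*R[:,0]
for ang,col in((.5,(0,0,255)),(.4,(0,255,0))):
    b=.5-ang; L=np.array([[-85+21*np.cos(t),-105+21*np.sin(t),7] for t in a])
    P=[(x,70+y*np.cos(b)+z*np.sin(b),45-y*np.sin(b)+z*np.cos(b)) for x,y,z in L]
    cv2.polylines(im,[proj(c,T(J,P)).astype(int)],True,col,1)
cv2.circle(im,tuple(proj(c,tip)[0].astype(int)),3,(255,0,0),1)
w=T(J,[(140,-100,18),(-140,-100,18)]); cv2.polylines(im,[proj(c,w).astype(int)],False,(0,0,255),1)
cv2.imwrite('pics/o3.png',cv2.resize(im[150:400,150:480],None,fx=2.4,fy=2.4,interpolation=cv2.INTER_CUBIC))
```

```text
(no output)
```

View pics/o3.png

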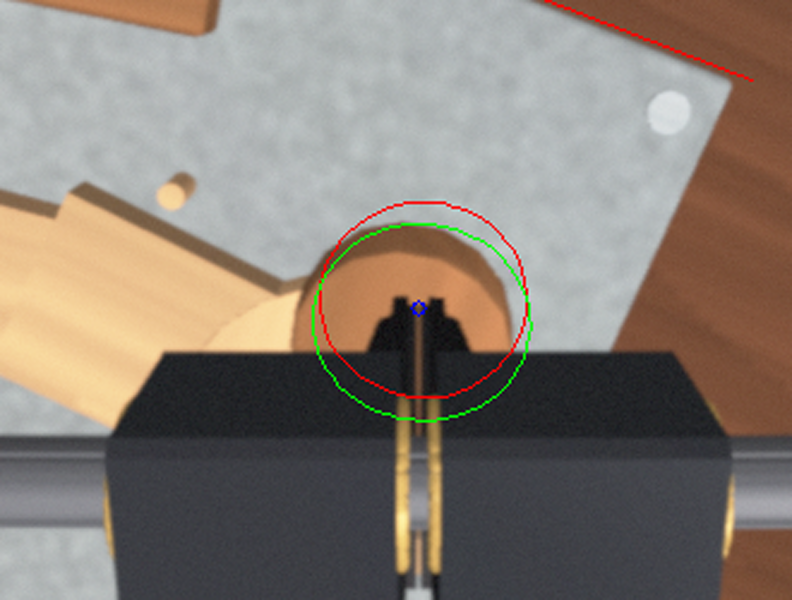

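The arm still looks slightly raised in the overlay, and the force is only friction. The tip is well on the paddle, so I continue in small steps.

apply_moves(increments=[[1, 1, 0, 0, 0], [1, 1, 0, 0, 0], [1, 0, 0, 0, 0]])

```text
t: 5.1
eef_pos: [541.9, -238.1, 54.4]
tcp_rot: [-2.188, 1.571, 2.959]
ft_force: [0.8, -0.2, 3.7]
opening: 0.005
```

apply_moves(increments=[[1, 1, 0, 0, 0], [1, 1, 0, 0, 0], [1, 0, 0, 0, 0]])

```text
t: 5.4
eef_pos: [541.9, -238.1, 52.4]
tcp_rot: [-1.899, 1.571, -3.035]
ft_force: [2.6, 0.5, 3.0]
opening: 0.006
```

apply_moves(increments=[[1, 1, 0, 0, 0], [1, 1, 0, 0, 0], [1, 0, 0, 0, 0]])

```text
t: 5.7
eef_pos: [541.9, -238.1, 50.4]
tcp_rot: [-1.76, 1.571, -2.896]
ft_force: [2.0, -0.6, 2.6]
opening: 0.0
```

Run:
```python
from h import *
a=snap('wrist','w4')['pixels'][150:400,150:480,::-1]; b=snap('scene','s4')['pixels'][210:370,190:350,::-1]
r=lambda i:cv2.resize(i,(400,int(i.shape[0]*400/i.shape[1])),interpolation=cv2.INTER_CUBIC)
a,b=r(a),r(b); m=np.zeros((400,800,3),np.uint8); m[:a.shape[0],:400]=a; m[:b.shape[0],400:]=b[:400]
cv2.imwrite('pics/v4.png',m)
```

```text
(no output)
```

View pics/v4.png

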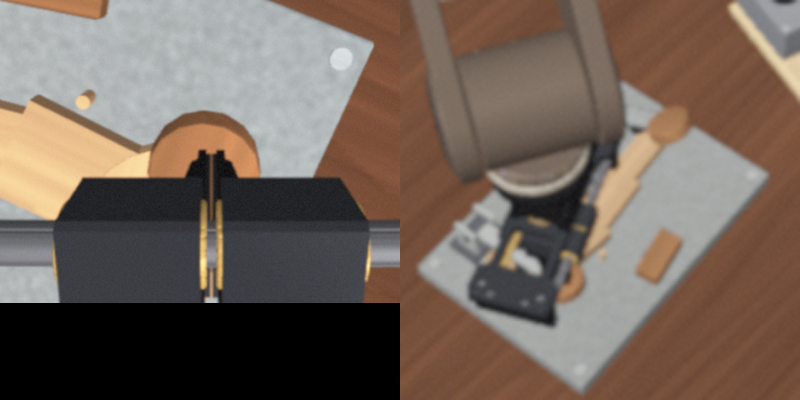

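The paddle is still going down: its front face is now thinner than before, so it is nearly level. I continue.

apply_moves(increments=[[1, 1, 0, 0, 0], [1, 1, 0, 0, 0], [1, 0, 0, 0, 0]])

```text
t: 6.1
eef_pos: [541.9, -238.1, 48.4]
tcp_rot: [-0.784, 1.571, -1.92]
ft_force: [2.1, -0.2, 2.6]
opening: 0.003
```

apply_moves(increments=[[1, 1, 0, 0, 0], [1, 1, 0, 0, 0], [1, 0, 0, 0, 0]])

```text
t: 6.4
eef_pos: [541.9, -238.1, 46.4]
tcp_rot: [-1.779, 1.571, -2.915]
ft_force: [2.5, 0.2, 3.1]
opening: 0.004
```

Run:
```python
from fit import *
# solve wrist cam translation bias: corner pixel in w4 (full image coords) and screw
c=load('w4'); uv=(150+373*330/400,150+43*330/400)
o,d=ray(c,uv); print('cam',o,'corner pix->z18',atz(c,uv,18),'fit corner',T(J,(-140,-100,18)))
c=load('w2'); print(atz(c,(452,183),18))
```

```text
cam [ 606.38922145 -207.84366941  237.22351154] corner pix->z18 [ 612.13082298 -283.42897324   18.        ] fit corner [[ 614.47512534 -287.85641629   18.        ]]
[ 612.15459852 -282.66953855   18.        ]
```

The reported tip height and the paddle's nominal 52 mm disagree. I'll lift off and look at the arm unobstructed, since it stays where it is left.

apply_moves(increments=[[1, -10, 0, 0, 0], [1, -30, 0, 0, 0], [1, -40, 0, 0, 0], [1, -40, 0, 0, 0], [1, 0, -45, 0, 0], [1, 0, -45, 0, 0], [1, 0, 0, 0, 0]])

```text
t: 7.1
eef_pos: [456.3, -276.8, 167.1]
tcp_rot: [-2.295, 1.568, 2.849]
ft_force: [0.6, 0.4, -0.9]
opening: 0.007
```

Run:
```python
from h import *
s=status.state(); print(s['t'],s['eef_pos'],s['ft_force'])
a=snap('wrist','w5')['pixels'][...,::-1]; b=snap('scene','s5')['pixels'][210:370,190:350,::-1]
m=np.zeros((600,800,3),np.uint8); m[:300,:400]=cv2.resize(a,(400,300)); m[:600,400:]=0
m[:400,400:]=cv2.resize(b,(400,400),interpolation=cv2.INTER_CUBIC)
d=snap('side','d5')['pixels'][160:320,300:500,::-1]; m[300:600,25:400]=cv2.resize(d,(375,300),interpolation=cv2.INTER_CUBIC)
cv2.imwrite('pics/v5.png',m)
```

```text
7.1 [ 456.28604857 -276.7767483   167.12536709] [ 0.58353153  0.41259196 -0.88694802]
```

View pics/v5.png

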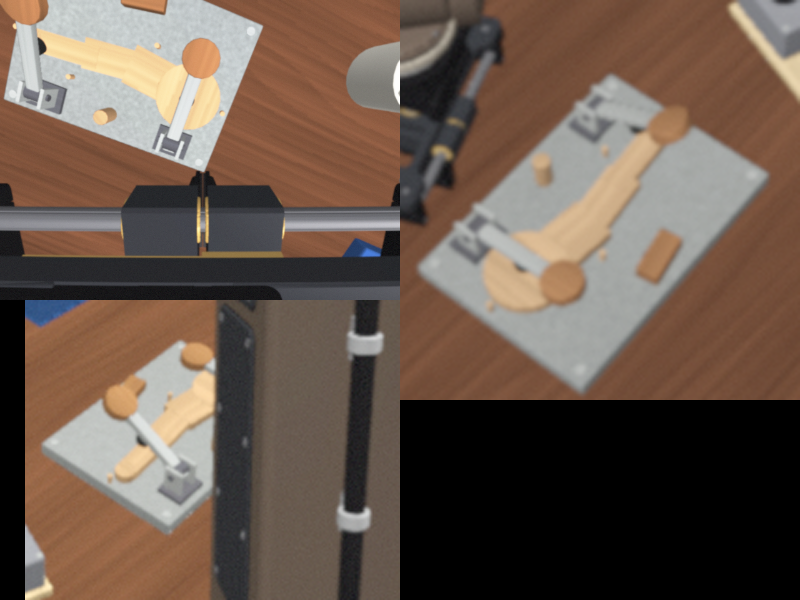

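Run:
```python
from fit import *
W=load('w5');S=load('s5')
for q,uv in(((-140,-100,18),(419,43)),((-140,100,18),(325,273)),((140,100,18),(6,157))):
    print(atz(W,uv,18).round(1),T(J,q)[0].round(1),proj(W,T(J,q))[0].round(0))
# sharper jig from the wrist view only
jw,_=fit([(q,(W,uv)) for q,uv in(((-140,-100,18),(419,43)),((-140,100,18),(325,273)),((140,100,18),(6,157)))]);print('Jwrist',jw.x,jw.cost)
o1,d1=ray(S,(254.8,322.4));o2,d2=ray(W,(321.6,91.2))
k=np.linalg.lstsq(np.c_[d1,-d2],o2-o1,rcond=None)[0]; print('tri',o1+d1*k[0],o2+d2*k[1])
for ang in(0,.2,.3,.35,.4,.45,.5):
    b=.5-ang;P=(-85,70-105*np.cos(b)+7*np.sin(b),45+105*np.sin(b)+7*np.cos(b))
    print(ang,np.round(P,1),'W',proj(W,T(jw.x,P))[0].round(1),'S',proj(S,T(J,P))[0].round(1))
```

```text
[ 610.4 -283.7   18. ] [ 614.5 -287.9   18. ] [426.  40.]
[ 415.9 -296.1   18. ] [ 415.  -301.8   18. ] [331. 277.]
[396.8 -20.3  18. ] [395.4 -22.5  18. ] [  8. 160.]
Jwrist [ 503.88203183 -151.74908164    1.63153081] 8.228785513364253
tri [ 543.87469104 -236.39914629   53.4446144 ] [ 545.47035952 -233.45856435   53.70443898]
0 [-85.  -18.8 101.5] W [311.5 113.7] S [247.5 308.7]
0.2 [-85.  -28.2  82.7] W [317.8 100.3] S [251.6 315.2]
0.3 [-85.  -31.5  72.7] W [319.9  96.5] S [253.1 318.2]
0.35 [-85.  -32.8  67.6] W [320.7  95.3] S [253.8 319.7]
0.4 [-85.  -33.8  62.4] W [321.3  94.5] S [254.3 321. ]
0.45 [-85.  -34.5  57.2] W [321.7  94.1] S [254.8 322.3]
0.5 [-85. -35.  52.] W [322.   94.1] S [255.1 323.6]
```

Triangulated, the wide paddle top is at about 53 mm, so the arm is nearly or fully down, and nothing else has moved. I go back and press until the stop force shows.

apply_moves(increments=[[1, 0, 45, 0, 0], [1, 0, 45, 0, 0], [1, 30, 0, 0, 0], [1, 30, 0, 0, 0], [1, 20, 0, 0, 0], [1, 20, 0, 0, 0], [1, 10, 0, 0, 0], [1, 4, 0, 0, 0], [1, 0, 0, 0, 0]])

```text
t: 8.15
eef_pos: [542.3, -237.8, 52.4]
tcp_rot: [-2.372, 1.57, 2.776]
ft_force: [-0.1, 0.7, 0.4]
opening: 0.007
```

apply_moves(increments=[[1, 2, 0, 0, 0], [1, 2, 0, 0, 0], [1, 1, 0, 0, 0], [1, 0, 0, 0, 0]])

```text
t: 8.55
eef_pos: [542.0, -238.1, 47.7]
tcp_rot: [0.429, 1.57, -0.707]
ft_force: [0.4, -0.1, -0.1]
opening: 0.006
```

apply_moves(increments=[[1, 1, 0, 0, 0], [1, 1, 0, 0, 0], [1, 0, 0, 0, 0]])

```text
t: 8.85
eef_pos: [542.2, -238.2, 45.7]
tcp_rot: [0.586, 1.57, -0.55]
ft_force: [-0.2, -0.1, 3.1]
opening: 0.005
```

apply_moves(increments=[[1, 1, 0, 0, 0], [1, 1, 0, 0, 0], [1, 0, 0, 0, 0]])

```text
t: 9.15
eef_pos: [542.4, -238.2, 43.6]
tcp_rot: [0.713, 1.57, -0.423]
ft_force: [2.4, 0.1, 3.5]
opening: 0.004
```

apply_moves(increments=[[1, 1, 0, 0, 0], [1, 1, 0, 0, 0], [1, 0, 0, 0, 0]])

```text
t: 9.45
eef_pos: [542.1, -238.2, 41.5]
tcp_rot: [0.413, 1.57, -0.723]
ft_force: [2.8, 0.7, 3.4]
opening: 0.004
```

apply_moves(increments=[[1, 1, 0, 0, 0], [1, 0, 0, 0, 0]])

```text
t: 9.65
eef_pos: [542.0, -238.2, 40.5]
tcp_rot: [-0.148, 1.571, -1.284]
ft_force: [2.1, -1.0, 2.5]
opening: 0.005
```

apply_moves(increments=[[1, 1, 0, 0, 0], [1, 0, 0, 0, 0]])

```text
t: 9.85
eef_pos: [541.9, -238.1, 39.4]
tcp_rot: [-1.037, 1.571, -2.173]
ft_force: [1.9, -0.0, 1.7]
opening: 0.005
```

apply_moves(increments=[[1, 1, 0, 0, 0], [1, 0, 0, 0, 0]])

```text
t: 10.05
eef_pos: [541.9, -238.1, 38.4]
tcp_rot: [-1.345, 1.571, -2.481]
ft_force: [2.4, -0.2, 3.2]
opening: 0.001
```

Run:
```python
from fit import *
W=load('w5'); L=[((-140,-100,18),(419,43)),((-140,100,18),(325,273)),((140,100,18),(6,157))]
def res(p):
    return np.concatenate([proj(W,T(p[:3],q)-[0,0,p[3]])[0]-uv for q,uv in L])
r=least_squares(res,[504,-152,1.63,0],x_scale=[10,10,.1,10]);print('x y yaw zbias(real cam higher)',r.x,r.fun.round(1))
c=snap('wrist','w6'); s=status.state(); print(s['joints'],s['eef_pos'])
print('cam-tcp w6',-np.array(c['R']).T@c['t']-s['eef_pos'])
# paddle mask in w6
hsv=cv2.cvtColor(c['pixels'],cv2.COLOR_RGB2HSV); 
for f in('w3','w4','w6'):
    i=load(f)['pixels'].astype(int); g=[i[y,300] for y in range(225,300,3)]; print(f,[(225+3*k,*map(int,v)) for k,v in enumerate(g)])
```

```text
x y yaw zbias(real cam higher) [ 503.80532867 -150.6078709     1.63408924    5.43770399] [ 0.1 -1.  -0.9  1.2  0.8 -0.1]
[-5.25557299e-01  6.42939193e-01  1.78516330e+00 -2.23885383e-04
  7.13764400e-01  6.10540974e-01] [ 541.80742688 -238.09703317   38.41403099]
cam-tcp w6 [ 64.58708295  30.23755088 186.84874843]
w3 [(225, 179, 187, 185), (228, 179, 186, 186), (231, 178, 183, 184), (234, 172, 177, 176), (237, 171, 177, 178), (240, 177, 182, 183), (243, 175, 180, 179), (246, 120, 96, 79), (249, 112, 76, 50), (252, 112, 77, 51), (255, 114, 78, 51), (258, 174, 119, 79), (261, 187, 127, 84), (264, 186, 126, 83), (267, 190, 129, 86), (270, 189, 129, 85), (273, 189, 127, 84), (276, 192, 132, 87), (279, 192, 130, 87), (282, 190, 129, 85), (285, 193, 131, 85), (288, 194, 131, 87), (291, 193, 129, 87), (294, 192, 131, 88), (297, 62, 51, 44)]
w4 [(225, 173, 179, 180), (228, 179, 186, 185), (231, 178, 184, 183), (234, 177, 181, 181), (237, 169, 174, 174), (240, 173, 178, 179), (243, 164, 166, 163), (246, 109, 75, 53), (249, 111, 76, 52), (252, 109, 73, 50), (255, 167, 113, 77), (258, 184, 126, 85), (261, 184, 126, 81), (264, 188, 129, 87), (267, 191, 131, 88), (270, 192, 131, 90), (273, 192, 130, 86), (276, 195, 133, 89), (279, 192, 130, 85), (282, 196, 132, 90), (285, 196, 135, 91), (288, 193, 130, 87), (291, 196, 134, 89), (294, 195, 133, 90), (297, 65, 54, 46)]
w6 [(225, 175, 180, 180), (228, 173, 177, 177), (231, 174, 180, 179), (234, 181, 186, 186), (237, 179, 184, 184), (240, 174, 181, 180), (243, 136, 124, 115), (246, 105, 73, 49), (249, 109, 76, 50), (252, 174, 117, 78), (255, 183, 124, 82), (258, 186, 126, 82), (261, 186, 127, 84), (264, 189, 130, 85), (267, 188, 128, 84), (270, 194, 133, 87), (273, 193, 133, 86), (276, 195, 135, 88), (279, 198, 135, 90), (282, 197, 134, 89), (285, 199, 136, 91), (288, 198, 135, 89), (291, 198, 135, 89), (294, 196, 133, 87), (297, 61, 47, 42)]
```

```bash
cat > ang.py <<'E'
from fit import *
Jw=np.array([503.8,-150.6,1.634])
def rim(c,ang,zb,Jj,h,xb=-85):
    a=np.linspace(0,2*np.pi,400);b=.5-ang;y=-105+21*np.sin(a);x=xb+21*np.cos(a)
    P=np.c_[x,70+y*np.cos(b)+h*np.sin(b),45-y*np.sin(b)+h*np.cos(b)]
    q=proj(c,T(Jj,P)-[0,0,zb]); return q
if __name__=='__main__':
  obs={'w3':(257,245),'w4':(254,244.5),'w6':(251,243)}
  for f in obs:
    c=load(f)
    for zb in(0,6):
      o=[]
      for ang in(.2,.3,.35,.4,.45,.5):
        t=[]
        for h in(7,-7):
            q=rim(c,ang,zb,Jw,h); k=q[:,1]<np.median(q[:,1]); t.append(round(float(np.interp(300,*q[k][np.argsort(q[k][:,0])].T)),1))
        o.append((ang,*t,round(t[0]-t[1],1)))
      print(f,obs[f],zb,o)
E
python3 ang.py
```

```text
w3 (257, 245) 0 [(0.2, 273.1, 254.9, 18.2), (0.3, 256.9, 243.6, 13.3), (0.35, 250.5, 239.4, 11.1), (0.4, 245.1, 235.9, 9.2), (0.45, 240.6, 233.1, 7.5), (0.5, 236.9, 230.9, 6.0)]
w3 (257, 245) 6 [(0.2, 268.4, 251.2, 17.2), (0.3, 253.1, 240.5, 12.6), (0.35, 247.1, 236.5, 10.6), (0.4, 242.0, 233.2, 8.8), (0.45, 237.7, 230.6, 7.1), (0.5, 234.2, 228.6, 5.6)]
w4 (254, 244.5) 0 [(0.2, 278.1, 258.9, 19.2), (0.3, 261.0, 246.9, 14.1), (0.35, 254.2, 242.3, 11.9), (0.4, 248.5, 238.6, 9.9), (0.45, 243.7, 235.7, 8.0), (0.5, 239.7, 233.3, 6.4)]
w4 (254, 244.5) 6 [(0.2, 273.1, 254.9, 18.2), (0.3, 256.9, 243.6, 13.3), (0.35, 250.5, 239.3, 11.2), (0.4, 245.1, 235.8, 9.3), (0.45, 240.6, 233.0, 7.6), (0.5, 236.9, 230.9, 6.0)]
w6 (251, 243) 0 [(0.2, 289.5, 267.8, 21.7), (0.3, 270.1, 254.2, 15.9), (0.35, 262.4, 249.1, 13.3), (0.4, 256.0, 244.8, 11.2), (0.45, 250.5, 241.4, 9.1), (0.5, 246.1, 238.7, 7.4)]
w6 (251, 243) 6 [(0.2, 283.6, 263.2, 20.4), (0.3, 265.4, 250.4, 15.0), (0.35, 258.2, 245.6, 12.6), (0.4, 252.1, 241.6, 10.5), (0.45, 247.0, 238.4, 8.6), (0.5, 242.8, 235.9, 6.9)]
```

Fitting the rim shows the angle at about 0.29, then 0.36, now 0.47 rad, so the arm has nearly reached its stop. I continue until the force rises.

apply_moves(increments=[[1, 1, 0, 0, 0], [1, 0, 0, 0, 0]])

```text
t: 10.3
eef_pos: [541.9, -238.1, 37.4]
tcp_rot: [-1.652, 1.571, -2.788]
ft_force: [2.5, -0.6, 3.5]
opening: 0.006
```

apply_moves(increments=[[1, 1, 0, 0, 0], [1, 0, 0, 0, 0]])

```text
t: 10.5
eef_pos: [541.9, -238.1, 36.4]
tcp_rot: [-2.199, 1.571, 2.948]
ft_force: [2.2, 0.5, 3.6]
opening: 0.005
```

apply_moves(increments=[[1, 1, 0, 0, 0], [1, 0, 0, 0, 0]])

```text
t: 10.7
eef_pos: [541.9, -238.1, 35.4]
tcp_rot: [-1.819, 1.571, -2.955]
ft_force: [2.3, -1.0, 2.5]
opening: 0.003
```

apply_moves(increments=[[1, 1, 0, 0, 0], [1, 0, 0, 0, 0]])

```text
t: 10.9
eef_pos: [541.9, -238.1, 35.1]
tcp_rot: [0.197, 1.571, -0.939]
ft_force: [1.0, 1.2, 10.7]
opening: 0.006
```

apply_moves(increments=[[1, 1, 0, 0, 0], [1, 0, 0, 0, 0]])

```text
t: 11.1
eef_pos: [542.0, -238.1, 35.0]
tcp_rot: [0.433, 1.57, -0.703]
ft_force: [-2.8, 3.0, 19.5]
opening: 0.006
```

apply_moves(increments=[[1, 1, 0, 0, 0], [1, 0, 0, 0, 0]])

```text
t: 11.3
eef_pos: [542.0, -238.1, 34.8]
tcp_rot: [0.479, 1.57, -0.656]
ft_force: [-5.4, 3.6, 31.3]
opening: 0.007
```

Run:
```python
from fit import *
c=snap('wrist','w7'); i=c['pixels'].astype(int)
print([(y,*map(int,i[y,300])) for y in range(231,262,2)])
s=status.state();print(s['eef_pos'],s['ft_force'],s['moment'])
im=c['pixels'][...,::-1]
cv2.imwrite('pics/v7.png',cv2.resize(im[200:360,200:440],None,fx=3.3,fy=3.3,interpolation=cv2.INTER_CUBIC))
```

```text
[(231, 170, 177, 176), (233, 175, 181, 180), (235, 178, 185, 183), (237, 180, 186, 186), (239, 177, 183, 183), (241, 173, 178, 179), (243, 149, 144, 140), (245, 106, 73, 53), (247, 105, 73, 48), (249, 109, 77, 50), (251, 161, 111, 72), (253, 180, 123, 80), (255, 187, 127, 86), (257, 186, 126, 83), (259, 188, 128, 84), (261, 188, 127, 86)]
[ 542.01552126 -238.15367834   34.84917647] [-4.08500754  3.61810065 29.77559234] [ 0.69614248  0.92995762 -0.03101343]
```

View pics/v7.png

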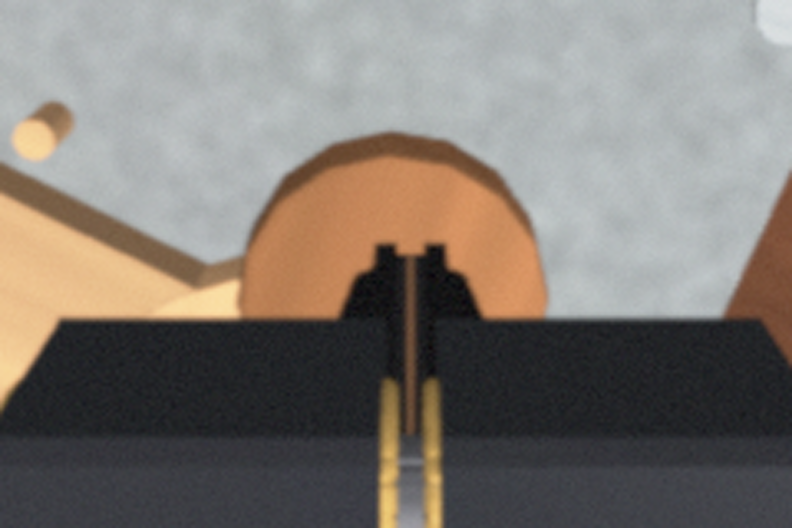

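The force rose sharply over the last millimetre (3 to 30 N) and the rim is level, so the wide arm is at its stop. I lift and go to the tail.

apply_moves(increments=[[1, -10, 0, 0, 0], [1, -30, 0, 0, 0], [1, -40, 0, 0, 0], [1, -40, 0, 0, 0], [1, -10, 0, 0, 0], [1, 0, 0, 0, 0]])

```text
t: 11.95
eef_pos: [541.9, -238.2, 163.5]
tcp_rot: [0.457, 1.569, -0.679]
ft_force: [0.4, 0.0, -0.1]
opening: 0.006
```

```bash
cat > where2.py <<'E'
from ang import *
from scipy.spatial.transform import Rotation as Ro
s=status.state();R=Ro.from_euler('xyz',s['tcp_rot']).as_matrix();p=s['eef_pos']
print('t',s['t'],'tcp',p.round(1),'F',s['ft_force'].round(1))
for n,P,q in[('wide',Jw,(-85,-30,98)),('tail',Jw,(85,-30,98)),('rib',X,(-32,-3,87))]:
    d=T(P,q)[0]; print(n,d.round(1),(R.T@(d-p)).round(1))
E
python3 where2.py
```

```text
t 11.95 tcp [ 541.9 -238.2  163.5] F [ 0.4  0.  -0.1]
wide [ 539.1 -233.5   98. ] [65.5 -0.6 -5.5]
tail [528.4 -63.9  98. ] [  65.4   61.1 -163.9]
rib [529.2 204.5  87. ] [  76.1  175.  -406.9]
```

apply_moves(increments=[[1, 0, 15, -40, 0], [1, 0, 15, -40, 0], [1, 0, 15, -40, 0], [1, 0, 16, -42, 0], [1, 20, 0, 0, 0], [1, 20, 0, 0, 0], [1, 8, 0, 0, 0], [1, 8, 0, 0, 0], [1, 8, 0, 0, 0], [1, 0, 0, 0, 0]])

```text
t: 12.95
eef_pos: [528.6, -65.7, 97.5]
tcp_rot: [-2.184, 1.569, 2.963]
ft_force: [-0.2, -0.1, -0.3]
opening: 0.005
```

apply_moves(increments=[[1, 8, 0, 0, 0], [1, 8, 0, 0, 0], [1, 8, 0, 0, 0], [1, 8, 0, 0, 0], [1, 8, 0, 0, 0], [1, 8, 0, 0, 0], [1, 6, 0, 0, 0], [1, 4, 0, 0, 0], [1, 0, 0, 0, 0]])

```text
t: 13.85
eef_pos: [528.9, -65.5, 40.3]
tcp_rot: [-1.905, 1.57, -3.042]
ft_force: [0.4, -0.5, 0.7]
opening: 0.003
```

```bash
python3 where2.py
python3 - <<'E'
from ang import *
c=snap('wrist','w8')
cv2.imwrite('pics/v8.png',cv2.resize(c['pixels'][150:400,100:500,::-1],None,fx=2,fy=2,interpolation=cv2.INTER_CUBIC))
E
```

```text
t 13.85 tcp [528.9 -65.5  40.3] F [ 0.4 -0.5  0.7]
wide [ 539.1 -233.5   98. ] [-57.7 -61.5 156.7]
tail [528.4 -63.9  98. ] [-57.7   0.2  -1.7]
rib [529.2 204.5  87. ] [ -46.8  114.  -244.8]
```

View pics/v8.png

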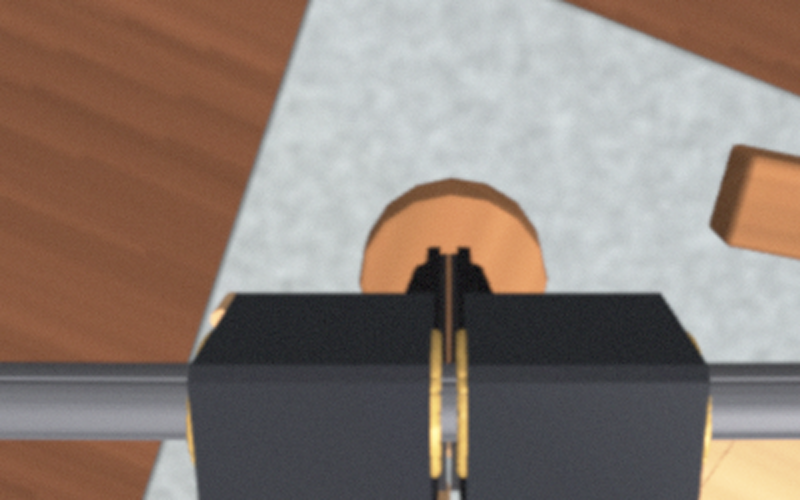

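The tail paddle at v8 (452,235) is nearly level, with the tips on it and the wedge undisturbed. I finish it to the stop.

apply_moves(increments=[[1, 1, 0, 0, 0], [1, 1, 0, 0, 0], [1, 0, 0, 0, 0]])

```text
t: 14.2
eef_pos: [528.7, -65.4, 38.5]
tcp_rot: [-2.079, 1.57, 3.068]
ft_force: [-1.2, 0.3, 2.8]
opening: 0.007
```

apply_moves(increments=[[1, 1, 0, 0, 0], [1, 1, 0, 0, 0], [1, 0, 0, 0, 0]])

```text
t: 14.5
eef_pos: [528.8, -65.4, 36.4]
tcp_rot: [-2.091, 1.57, 3.056]
ft_force: [-0.8, 0.7, 2.7]
opening: 0.007
```

apply_moves(increments=[[1, 1, 0, 0, 0], [1, 0, 0, 0, 0]])

```text
t: 14.7
eef_pos: [528.9, -65.4, 35.4]
tcp_rot: [-2.149, 1.571, 2.998]
ft_force: [-1.1, 0.6, 2.4]
opening: 0.004
```

apply_moves(increments=[[1, 1, 0, 0, 0], [1, 0, 0, 0, 0]])

```text
t: 14.9
eef_pos: [529.0, -65.4, 35.1]
tcp_rot: [0.579, 1.571, -0.557]
ft_force: [-2.6, 1.3, 11.2]
opening: 0.004
```

apply_moves(increments=[[1, 1, 0, 0, 0], [1, 1, 0, 0, 0], [1, 0, 0, 0, 0]])

```text
t: 15.2
eef_pos: [529.1, -65.5, 34.8]
tcp_rot: [0.802, 1.569, -0.334]
ft_force: [-10.5, 2.1, 34.5]
opening: 0.005
```

apply_moves(increments=[[1, -20, 0, 0, 0], [1, -40, 0, 0, 0], [1, -40, 0, 0, 0], [1, -35, 0, 0, 0], [1, 0, 10, -45, 0], [1, 0, 10, -45, 0], [1, 0, 10, -45, 0], [1, 0, 10, -45, 0], [1, 0, 10, -45, 0], [1, 0, 0, -20, 0]])

```text
t: 16.2
eef_pos: [470.5, 180.7, 167.4]
tcp_rot: [1.788, 1.57, 0.655]
ft_force: [0.4, -0.6, 0.8]
opening: 0.006
```

apply_moves(increments=[[1, 0, 0, 0, 0], [1, 0, 0, 0, 0]])

```text
t: 16.4
eef_pos: [471.3, 177.7, 167.4]
tcp_rot: [0.255, 1.57, -0.88]
ft_force: [0.9, -0.3, -0.9]
opening: 0.007
```

```bash
python3 where2.py
python3 - <<'E'
from ang import *
c=snap('wrist','w9'); im=c['pixels'][...,::-1].copy()
for P in [(-32,-3,87),(36,-30,92),(-65,15,62),(65,15,62),(-65,-75,62),(65,-75,62),(-70,80,12),(70,80,12)]:
    uv=proj(c,T(X,P))[0]; print(P,uv.round(0)); cv2.circle(im,tuple(int(v) for v in uv),2,(0,0,255),-1)
for P in [(-14,0.5,87),(-50,.5,87),(-50,-6.5,87),(-14,-6.5,87)]:
    cv2.circle(im,tuple(int(v) for v in proj(c,T(X,P))[0]),1,(0,255,0),-1)
cv2.imwrite('pics/v9.png',cv2.resize(im,(800,600),interpolation=cv2.INTER_CUBIC))
b=load('w9')
E
```

```text
t 16.4 tcp [471.3 177.7 167.4] F [ 0.9 -0.3 -0.9]
wide [ 539.1 -233.5   98. ] [  69.5 -112.2  401.4]
tail [528.4 -63.9  98. ] [ 69.5 -50.3 243.1]
rib [529.2 204.5  87. ] [80.4 63.8  0.1]
(-32, -3, 87) [324. 145.]
(36, -30, 92) [372. 249.]
(-65, 15, 62) [306.  90.]
(65, 15, 62) [440. 220.]
(-65, -75, 62) [221. 189.]
(65, -75, 62) [354. 305.]
(-70, 80, 12) [362.  26.]
(70, 80, 12) [486. 154.]
```

View pics/v9.png

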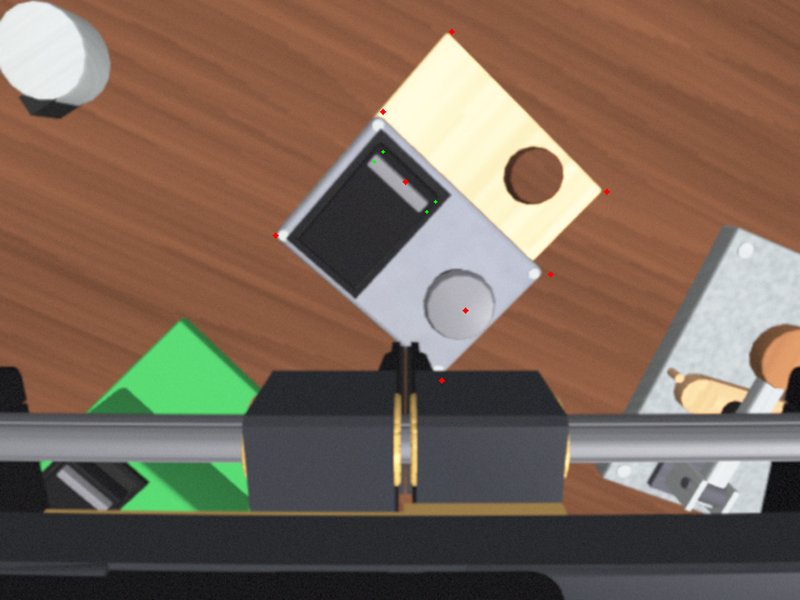

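The view shows the grey box's rocker with its rib at v9 (397,183), about 8 px left of my prediction. The stop button at (460,303) is clear, and both steel arms are behind. I refine the rib position from this close view.

Run:
```python
from fit import *
from scipy.spatial.transform import Rotation as Ro
W=load('w9'); L=[((-65,15,62),(378,121)),((-65,-75,62),(279,235)),((65,15,62),(541,271)),((-70,80,12),(449,33)),((70,80,12),(602,190))]
L=[(q,(u/1.25,v/1.25)) for q,(u,v) in L]
res=lambda p:np.concatenate([proj(W,T(p[:3],q)-[0,0,p[3]])[0]-uv for q,uv in L])
r=least_squares(res,[*X,0],x_scale=[10,10,.1,10]);print(r.x,r.fun.round(1))
s=status.state();R=Ro.from_euler('xyz',s['tcp_rot']).as_matrix()
for d in(atz(W,(397/1.25,183/1.25),87),T(r.x[:3],(-32,-3,87))[0]): print(d,(R.T@(d-s['eef_pos'])).round(1))
```

```text
[521.25404856 174.22070477   4.41249172   9.12969333] [ 1.7 -4.2 -1.   1.1  2.5  0.1 -1.6  3.  -1.9  0.5]
[526.88461048 208.15488787  87.        ] [80.4 63.2 -4.8]
[527.84145379 205.67870999  87.        ] [80.4 63.  -2.2]
```

apply_moves(increments=[[1, 0, 32, -2, 0], [1, 0, 31, -2, 0], [1, 20, 0, 0, 0], [1, 20, 0, 0, 0], [1, 14, 0, 0, 0], [1, 5, 0, 0, 0], [1, 5, 0, 0, 0], [1, 0, 0, 0, 0]])

```text
t: 17.25
eef_pos: [526.9, 207.3, 103.4]
tcp_rot: [-1.007, 1.571, -2.144]
ft_force: [-0.8, 0.5, -0.0]
opening: 0.008
```

apply_moves(increments=[[1, 4, 0, 0, 0], [1, 4, 0, 0, 0], [1, 4, 0, 0, 0], [1, 4, 0, 0, 0], [1, 4, 0, 0, 0], [1, 0, 0, 0, 0]])

```text
t: 17.85
eef_pos: [526.4, 207.9, 82.9]
tcp_rot: [-1.633, 1.57, -2.769]
ft_force: [-0.4, -1.4, 0.4]
opening: 0.004
```

apply_moves(increments=[[1, 3, 0, 0, 0], [1, 3, 0, 0, 0], [1, 3, 0, 0, 0], [1, 0, 0, 0, 0]])

```text
t: 18.25
eef_pos: [526.5, 207.9, 74.1]
tcp_rot: [-1.584, 1.57, -2.72]
ft_force: [-0.1, -0.4, -0.5]
opening: 0.005
```

Still free, as the 17 mm offset seen at the arms would have it. I continue gently.

apply_moves(increments=[[1, 2, 0, 0, 0], [1, 2, 0, 0, 0], [1, 2, 0, 0, 0], [1, 0, 0, 0, 0]])

```text
t: 18.65
eef_pos: [527.3, 207.9, 68.7]
tcp_rot: [1.143, 1.569, 0.007]
ft_force: [1.9, -1.1, 2.6]
opening: 0.003
```

apply_moves(increments=[[1, 2, 0, 0, 0], [1, 2, 0, 0, 0], [1, 0, 0, 0, 0]])

```text
t: 18.95
eef_pos: [527.8, 208.0, 65.0]
tcp_rot: [1.278, 1.568, 0.142]
ft_force: [3.7, -1.3, 4.6]
opening: 0.007
```

apply_moves(increments=[[1, 1, 0, 0, 0], [1, 1, 0, 0, 0], [1, 0, 0, 0, 0]])

```text
t: 19.25
eef_pos: [527.9, 208.0, 63.1]
tcp_rot: [1.285, 1.568, 0.149]
ft_force: [3.9, -1.4, 6.5]
opening: 0.011
```

Contact came at about TCP 69, and the rocker is moving at friction force. I press to the stop, expected near 60.

apply_moves(increments=[[1, 1, 0, 0, 0], [1, 1, 0, 0, 0], [1, 0, 0, 0, 0]])

```text
t: 19.55
eef_pos: [527.9, 208.1, 61.1]
tcp_rot: [1.308, 1.568, 0.172]
ft_force: [5.4, -2.0, 5.4]
opening: 0.005
```

apply_moves(increments=[[1, 1, 0, 0, 0], [1, 0, 0, 0, 0]])

```text
t: 19.75
eef_pos: [528.0, 208.0, 60.4]
tcp_rot: [1.289, 1.567, 0.153]
ft_force: [3.1, -1.9, 8.6]
opening: 0.003
```

apply_moves(increments=[[1, 1, 0, 0, 0], [1, 0, 0, 0, 0]])

```text
t: 19.95
eef_pos: [528.2, 208.1, 60.2]
tcp_rot: [1.294, 1.567, 0.158]
ft_force: [1.1, -2.4, 17.5]
opening: 0.005
```

apply_moves(increments=[[1, 1, 0, 0, 0], [1, 1, 0, 0, 0], [1, 0, 0, 0, 0]])

```text
t: 20.25
eef_pos: [528.3, 208.2, 59.8]
tcp_rot: [1.312, 1.565, 0.176]
ft_force: [-3.7, -5.3, 36.1]
opening: 0.004
```

apply_moves(increments=[[1, -10, 0, 0, 0], [1, -30, 0, 0, 0], [1, -40, 0, 0, 0], [1, -29, 0, 0, 0], [1, 0, -31, 2, 0], [1, 0, -32, 2, 0], [1, 0, 0, 0, 0], [1, 0, 0, 0, 0]])

```text
t: 21.05
eef_pos: [471.0, 177.8, 165.7]
tcp_rot: [1.874, 1.571, 0.738]
ft_force: [-1.0, -0.4, 0.1]
opening: 0.001
```

Run:
```python
from fit import *
s=status.state();print(s['t'],s['eef_pos'],s['ft_force'])
a=load('w9');b=snap('wrist','w10'); 
Xw=np.array([521.25,174.22,4.4125])
for c in(a,b):
    g=cv2.cvtColor(c['pixels'],cv2.COLOR_RGB2GRAY); roi=g[115:180,285:350]
    poly=np.zeros_like(g); cv2.fillConvexPoly(poly,(np.array([(382,137),(450,197),(357,298),(287,236)])/1.25).astype(int),1)
    poly=cv2.erode(poly,np.ones((7,7)))
    m=((g>80)&(poly>0)).astype(np.uint8); n,_,st,ce=cv2.connectedComponentsWithStats(m); k=1+np.argmax(st[1:,4]); print('rib',ce[k],st[k])
for ang in (0,.1,.26,.36):
    t=.18-ang; P=(-32,-30+27*np.cos(t)-10*np.sin(t),72+27*np.sin(t)+10*np.cos(t)); print(ang,np.round(P,1),proj(a,T(Xw,P))[0].round(1),proj(b,T(Xw,P))[0].round(1))
# rest of the scene: jig & bystanders change between first and final scene views
p=load('scene0')['pixels'].astype(int);q=snap('scene','s10')['pixels'].astype(int)
m=(np.abs(p-q).sum(2)>70).astype(np.uint8); m=cv2.morphologyEx(m,cv2.MORPH_OPEN,np.ones((2,2)))
n,_,st,ce=cv2.connectedComponentsWithStats(m); print([(x[:5].tolist()) for x in st[1:] if x[4]>6])
```

```text
21.05 [471.01708307 177.78756706 165.73103926] [-0.9901574  -0.36496702  0.11257785]
rib [317.7100271 146.2804878] [294 123  49  47 738]
rib [320.94752187 141.96938776] [298 120  47  45 686]
0 [-32.   -5.2  86.7] [319.4 149.4] [319.6 149.1]
0.1 [-32.   -3.9  84.1] [320.9 147.6] [321.1 147.4]
0.26 [-32.   -2.3  79.8] [322.6 145.5] [322.8 145.3]
0.36 [-32.   -1.6  77. ] [323.3 144.7] [323.5 144.4]
[[0, 0, 91, 210, 6898], [77, 0, 16, 5, 64], [94, 0, 130, 125, 8132], [188, 0, 10, 7, 45], [190, 0, 94, 78, 3504], [340, 4, 5, 5, 21], [286, 12, 31, 18, 157], [316, 20, 18, 19, 181], [363, 45, 4, 3, 11], [369, 47, 23, 24, 332], [361, 55, 6, 4, 17], [345, 74, 4, 3, 9], [332, 80, 21, 20, 251], [330, 83, 3, 7, 15], [189, 84, 75, 83, 3264], [211, 92, 5, 4, 17], [344, 95, 15, 11, 88], [121, 96, 3, 8, 18], [328, 100, 48, 71, 1685], [113, 104, 8, 18, 92], [161, 121, 27, 21, 254], [117, 125, 11, 7, 43], [126, 126, 41, 33, 687], [340, 139, 5, 8, 25], [168, 142, 4, 6, 17], [360, 147, 5, 5, 19], [365, 182, 5, 5, 18], [366, 195, 15, 11, 101], [0, 219, 45, 95, 1986], [269, 251, 5, 5, 13], [271, 255, 41, 30, 524], [221, 300, 4, 4, 10], [231, 302, 3, 3, 7], [224, 307, 5, 3, 13], [234, 307, 28, 16, 273], [0, 319, 3, 6, 15], [252, 319, 14, 17, 140], [247, 324, 9, 7, 41], [0, 326, 13, 14, 92]]
```

All the evidence agrees, and the scene difference shows changes only at the robot, the two arms and the rocker. I hand the job in.

```bash
python3 -c "
from cell import env
print(env.job_done())"
```

```text
the job is handed in; nothing more can be done
None
```

With closed fingers I pressed the wide arm, then the tail arm, then the ribbed end of the grey box's rocker, each until it met its stop. I handed the job in at about 21 s with the arm clear of everything.

**Forces and heights:**

| Press | Friction | Force at the stop | TCP at the stop |
|---|---|---|---|
| Wide arm | about 3 N | 31 N | 35 mm |
| Tail arm | about 3 N | 34 N | 35 mm |
| Rocker | about 5 N | 36 N | 60 mm |

- **Wide arm:** the wrist view showed its paddle level. I lifted off once partway to check, then went back and finished it before touching the tail arm.
- **Tail arm:** a wrist view showed it nearly level. Being fully down rests on the force rise at the same height as the wide arm.
- **Rocker:** the rib's shift between the two wrist views was (+3.2, −4.3) px. I predicted (+3.9, −4.7) px for fully on, so the picture alone reads about 0.3 rad. Being fully on rests on the stop force and height.
- **Everything else:** comparing the first and last scene pictures, only the robot, the two arms and the rocker changed. I never went near the stop button.

**Disagreement:** contact came about 28 mm lower by the reported tip height than the given heights imply. The offset was the same at all three presses, and I could not explain it, so I went by force and camera instead of absolute height.

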